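# Stack the empty tote on the loaded one without nesting it

### The arm

A 6-joint arm with a two-finger parallel gripper is mounted at the origin on a cart in front of the work surface, level with it; the furniture and walls round the work are solid. World frame = base frame: x ahead of the robot, y to its left, z up, the work surface at z = 0. Lengths are in m, angles in rad, forces in N, time in s.
With the tool pointing down it reaches from about 0.35 to 0.775 m from the base axis. Payload 7.3 kg.
Tool frame: the origin (TCP) lies at the very end of the fingers, on their centre line; the grasp point (between the pads) lies 19 mm behind it; z points along the fingers, x is the direction in which the jaws open and shut, and the axes are right-handed (so a half turn about z gives the same grasp; the last joint's range is limited). The gripper opens to 92 mm and grips with 3 to 60 N. Pads are 19 mm wide; open, the fingers measure 130 mm over their backs; the gripper's body (75 mm by 190 mm) begins 47 mm behind the grasp point.
Start: joints at [-1.404, 0.342, 1.524, -0, 1.275, -0.146], TCP at [0.162, -0.5, 0.227] pointing down, gripper open.
Joint ranges: [-2.53, 2.53], [-0.77, 2.02], [0.04, 2.7], [-1, 4.14], [0.28, 2.66], [-3.11, 3.11]. Speed limits (rad/s): [2.57, 2.57, 3.14, 3.14, 3.14, 3.14].

### API

Orientations are given as [roll, pitch, yaw] about the fixed x, y, z axes, in that order (R = Rz(yaw) Ry(pitch) Rx(roll)).
In Python, from cell import robot, read_camera, nets gives the robot as it stands. The module is installed in compiled form; this text tells all that it offers.
- The arm moves only by the tool carry_out, never from a script. Its arguments are lists of equal length, an entry for each row: "translation": the shift along the tool's x, y, z in m, a list of three; "turn": the turn, a rotation vector about the tool's x, y, z in rad, a list of three; "gripper": the gripper's target within -1 to 1 (shut at 1, half-way at 0, fully open at -1). A call has 1 to 10 rows; each row shifts and turns the commanded pose from where the row before left it, along the tool's axes as they then stand; what a row does not reach is not made up. A row lasts 1/10 s, in which the tool goes at most 50 mm and 8.59 degrees, less where a joint would pass 70% of its speed; a pose out of reach is approached as far as the arm can. A call with a gripper value outside its range is refused whole. The fingers move at their own pace and stop on an object; "squeeze" is the grip in N (left out, the last holds). Time passes only in rows, so rows that do not move let the fingers close. It gives the time, the measured TCP pose, the force and the opening at its end, in the units of the state.
- robot.observe(): the state, without advancing time (a new reading comes with each control period).
- read_camera(name): name is "scene" or "top" or "wrist"; returns a dict with "img" (400x640x3 uint8, red, green, blue), "fx", "fy", "cx", "cy" (pixels), "distortion" ([k1, k2, p1, p2, k3] as OpenCV has them; the pictures are not rectified), "world_from_camera" (4x4, takes a point from camera to world coordinates). Camera axes: x right, y down, z forward; pixel columns grow to the right and rows downward; lengths in m; the calibration is good to about 2 mm. A picture is of the moment at which its call begins. There is no depth.
- robot.hand_in(): hands the job in, once; it reports no verdict.
Trained networks look in a picture, given as the dict that the camera call returned (one of the last four; its "shot" number tells which), for a name from the list of things; names that differ only in an ending like _2 or _b are one class to them, and where a whole thing is asked for, a point or a joint stands for the part that bears it (a point fixed in the world has none). Each returns a list of dicts, best first, with "score" (0 to 1); they miss things now and then, are a little off and sometimes report something else, mostly with a low value. They report only what shows in the picture. A call takes as long as a camera call. They do not tell look-alikes from the thing itself.
- nets.regions_of(picture, name): "region" (400x640 bool, what is visible of it) and "pixel" ([column, row] in pixels, amid what is visible of it).
- nets.tip_of(picture, name): "pixel" ([column, row] in pixels: a listed point, or the origin of a listed thing).
The state is a dict: "time": time; "qpos": joint angles; "qvel": joint speeds; "joint_efforts": joint torques, N m; "tool_pos": TCP position; "tool_rot": TCP orientation; "contact_force": force on the tool from outside, world axes, zero at the start; "torque": the same for the moment, N m; "opening": finger opening in m.
Only numpy, scipy, OpenCV 4.12 (cv2) and the standard library are available. Lean on these libraries where they do the work, as an engineer would, in place of code of your own. Each camera call takes 0.05 s, during which the arm holds its last target. There are 200 camera calls.

### The job

Put the empty deep tote on top of the loaded tote (the one with the memory stick in it), turned so that its front end lies over the other's rear end and it stacks level on the saddles instead of nesting down inside. Set it down rather than dropping it, then let go. Leave the loaded tote and the shallow tray where they stand.

Things in the scene. Friction and masses are not known exactly. Their poses are not given: they have to be found in the camera images.
- tote_loaded: Grey stack-nest tote, open top, 122 (x) x 66 (y) x 52 mm high, 0.35 kg, upright on the worktop, a green memory stick on its floor. Origin: centre of underside; z up, x lengthwise, -x = FRONT end (blank white label card). Inside, level saddles 44 mm above the underside reach 20 mm in from the ends: ONE mid-front, 20 mm wide; TWO in the rear corners, 16 mm wide.
- tote_empty: Identical grey tote (122 x 66 x 52 mm), empty, 0.10 kg, upright on the worktop. Origin: centre of underside; z up, x lengthwise, -x = front. Top 18 mm (34 to 52 mm up) is an upright collar 122 x 66 mm, grippable across the 66 mm; below, the body tapers to 103 x 47 mm at the underside, with channels up its outside below its saddles.
- tote_empty_front (a point): Middle of the top edge of the empty tote's front (-x) end, 61 mm from its origin, 52 mm up. Stacked: this end over the loaded tote's REAR (x axes opposed), underside on the saddles, 44 mm above the other's, about 7 mm play all round inside the collar. Fronts the same way: the channels pass the saddles and it nests, underside only 18 mm above the other's.
- shallow_tray: Bystander: plain shallow grey tray of the same outline, 122 (x) x 66 (y) mm but only 26 mm high, straight walls, no saddles, empty. Origin: centre of underside. The two totes and this tray stand near one another, in any order.
Mind the look-alikes: they are no part of the job. Leave any purple look-alike of the tote_empty alone.

How it is judged:
At the end, for the whole second after the job is handed in: Empty tote at rest, level (4 deg), underside 39 to 49 mm above the loaded tote's, centred within 15 mm, parallel within 11 deg, its front over the loaded tote's rear; loaded tote level on the worktop (underside under 10 mm up); loaded tote and shallow tray within 30 mm of their starts (z of tote_empty in the frame of tote_loaded between 0.039 and 0.049 m and horizontal distance between tote_empty and tote_loaded below 0.015 m and x of tote_empty_front in the frame of tote_loaded above 0.04 m and angle between the x axis of tote_empty and the x axis of tote_loaded, either way round below 0.2 rad and angle between each of tote_empty, tote_loaded's own z axis and vertical below 0.07 rad and height (world z) of tote_loaded below 0.01 m and distance of each of tote_loaded, shallow_tray from where it was at the start of the episode below 0.03 m and linear speed of tote_empty below 0.02 m/s); the robot touches nothing.
It fails at once if the empty tote is dropped onto the loaded tote (let go more than 20 mm above the saddles) (horizontal distance between tote_empty and tote_loaded below 0.06 m and z of tote_empty in the frame of tote_loaded above 0.064 m and contact force between the fingers and tote_empty below 0.05 N).
It also fails if it takes over 38 s, if anything falls off the work surface, if the arm or the gripper's body presses on something with over 40 N, if the wrist force passes 120 N, or if a joint passes its speed limit or range.

## Working session

There is one attempt and no reset: what is moved stays moved. The work goes in short steps, Python scripts to look and compute and a tool call to move; the robot and the scene stay as the last step left them, time stands still between calls to the robot, and variables do not carry over. Pictures are saved under pics/ and viewed, about 8 in all and at most 12, crops included, and the job is handed in when it is done.

Besides the shell and the picture viewer there is one more tool, called after "Call:" as name(argument=value, ...), one argument or row to a line, values as JSON. carry_out: Moves the arm, as the interface text tells. Its arguments: {"type":"object","properties":{"translation":{"type":"array","items":{"type":"array","items":{"type":"number"}}},"turn":{"type":"array","items":{"type":"array","items":{"type":"number"}}},"gripper":{"type":"array","items":{"type":"number"}},"squeeze":{"type":"number"}},"required":["translation","turn","gripper"]}

```bash
mkdir -p pics
cat > h.py <<'E'
import numpy as np, cv2
from cell import robot, read_camera, nets
def K(p): return np.array([[p['fx'],0,p['cx']],[0,p['fy'],p['cy']],[0,0,1.]]), np.array(p['distortion'],float)
def to_plane(p,px,z):
    k,d=K(p); u=cv2.undistortPoints(np.array(px,float).reshape(-1,1,2),k,d).reshape(-1,2)
    T=np.array(p['world_from_camera']); r=np.c_[u,np.ones(len(u))]@T[:3,:3].T; o=T[:3,3]
    return o+r*((z-o[2])/r[:,2])[:,None]
def proj(p,X):
    k,d=K(p); T=np.linalg.inv(np.array(p['world_from_camera']))
    return cv2.projectPoints(np.array(X,float).reshape(-1,1,3),cv2.Rodrigues(T[:3,:3])[0],T[:3,3],k,d)[0].reshape(-1,2)
def save(p,n,img=None): cv2.imwrite(f'pics/{n}.png',(p['img'] if img is None else img)[:,:,::-1])
E
python3 - <<'E'
from h import *
s=robot.observe(); print(s['time'],s['tool_pos'],s['tool_rot'],s['opening'])
for c in ['top','scene']:
    p=read_camera(c); save(p,c+'0'); print(c,np.round(p['world_from_camera'],3).tolist())
    for n in ['tote_loaded','tote_empty','shallow_tray']:
        for r in nets.regions_of(p,n):
            q=cv2.minAreaRect(np.argwhere(r['region'])[:,::-1].astype(np.float32)); print(n,r['score'],r['pixel'],np.round(to_plane(p,[r['pixel']],.05)[0],3),np.round(q[0]),np.round(q[1]),q[2])
    for r in nets.tip_of(p,'tote_empty_front'): print('front',r, np.round(to_plane(p,[r['pixel']],.052)[0],3))
E
```

```text
0.0 [ 0.16150692 -0.49909603  0.22605008] [-3.14135341e+00  1.54339034e-03 -1.25799266e+00] 0.09164010491239068
top [[-0.075, -0.975, 0.209, 0.314], [-0.997, 0.074, -0.011, 0.42], [-0.004, -0.209, -0.978, 0.931], [0.0, 0.0, 0.0, 1.0]]
tote_loaded 0.89 [438.0, 210.5] [0.454 0.146 0.05 ] [438. 210.] [56. 33.] 5.19442892074585
tote_empty 0.89 [331.8, 215.9] [0.46  0.391 0.05 ] [332. 217.] [54. 29.] 78.69007110595703
shallow_tray 0.96 [367.1, 171.3] [0.559 0.3   0.05 ] [368. 170.] [53. 29.] 83.48019409179688
front {'pixel': [182.1, 195.8], 'score': 0.92} [0.533 0.736 0.052]
front {'pixel': [337.6, 244.1], 'score': 0.72} [0.395 0.383 0.052]
scene [[0.13, -0.797, 0.59, -0.243], [-0.991, -0.101, 0.082, 0.307], [-0.006, -0.596, -0.803, 1.043], [0.0, 0.0, 0.0, 1.0]]
tote_loaded 0.96 [430.3, 222.3] [0.454 0.134 0.05 ] [426. 225.] [53. 32.] 14.931418418884277
tote_empty 0.9 [203.3, 191.3] [0.477 0.702 0.05 ] [202. 194.] [46. 27.] 78.69007110595703
tote_empty 0.64 [325.0, 209.3] [0.46 0.39 0.05] [324. 212.] [47. 28.] 90.0
shallow_tray 0.56 [369.1, 188.9] [0.537 0.288 0.05 ] [367. 187.] [26. 43.] 4.763641834259033
front {'pixel': [200.1, 172.3], 'score': 0.72} [0.535 0.727 0.052]
```

Run:
```python
from h import *
a=cv2.imread('pics/top0.png')[120:300,140:500]; b=cv2.imread('pics/scene0.png')[130:280,150:480]
cv2.imwrite('pics/a.png',cv2.resize(a,(800,400),interpolation=cv2.INTER_CUBIC)); cv2.imwrite('pics/b.png',cv2.resize(b,(800,364),interpolation=cv2.INTER_CUBIC))
```

```text
(no output)
```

View pics/a.png

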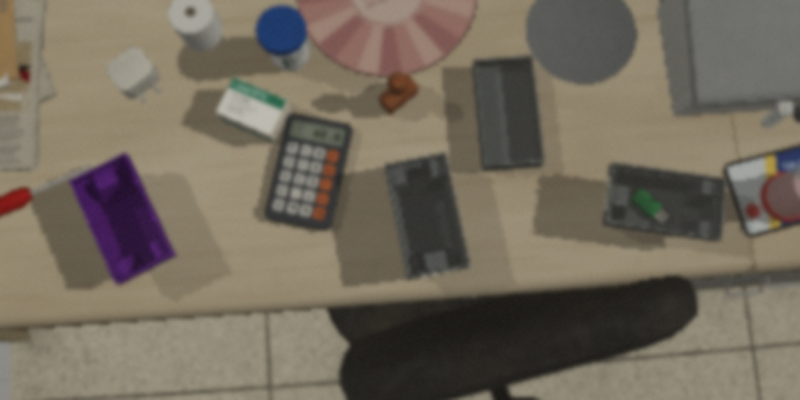

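View pics/b.png

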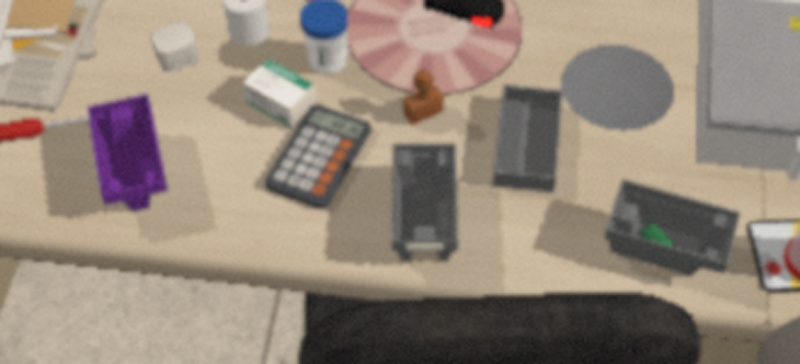

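```bash
cat >> h.py <<'E'
from scipy.spatial.transform import Rotation as Ro
def plan(wps,g,step=.045,dyaw=.14,start=None):
    "wps: list of (x,y,z,yaw), tool down; prints rows"
    s=robot.observe()
    if start is None: pos=np.array(s['tool_pos']); yaw=s['tool_rot'][2]; R=Ro.from_euler('xyz',s['tool_rot'])
    else: pos=np.array(start[:3]);yaw=start[3];R=Ro.from_euler('xyz',[np.pi,0,yaw])
    T=[];W=[]
    for w in wps:
        d=np.array(w[:3])-pos; dy=w[3]-yaw
        n=max(1,int(np.ceil(max(np.linalg.norm(d)/step,abs(dy)/dyaw)-1e-6)))
        for i in range(n):
            tgt=pos+(np.array(w[:3])-pos)/(n-i); Rt=Ro.from_euler('xyz',[np.pi,0,yaw+(w[3]-yaw)/(n-i)])
            t=np.round(R.inv().apply(tgt-pos),4); r=np.round((R.inv()*Rt).as_rotvec(),3)
            T.append(t.tolist()); W.append(r.tolist()); pos=pos+R.apply(t); R=R*Ro.from_rotvec(r); yaw=R.as_euler('xyz')[2]
            yaw+=2*np.pi*np.round((w[3]-yaw)/(2*np.pi)) if abs(w[3]-yaw)>np.pi else 0
    for k in range(0,len(T),10): print('translation',T[k:k+10]);print('turn',W[k:k+10]);print('gripper',[g]*len(T[k:k+10]))
    print('end',pos,yaw)
E
python3 - <<'E'
from h import *
plan([(.42,-.3,.33,-.3),(.42,.27,.36,1.5)],-1)
E
```

```text
translation [[-0.0138, -0.0384, -0.0129], [-0.0091, -0.0398, -0.0129], [-0.0043, -0.0406, -0.0129], [0.0006, -0.0408, -0.0129], [0.0055, -0.0404, -0.0129], [0.0103, -0.0395, -0.0129], [0.015, -0.038, -0.0129], [0.0194, -0.0359, -0.013], [-0.013, -0.0419, -0.0023], [-0.0071, -0.0433, -0.0023]]
turn [[-0.0, 0.0, -0.12], [-0.0, -0.0, -0.12], [-0.0, -0.0, -0.12], [-0.0, -0.0, -0.12], [-0.0, -0.0, -0.12], [-0.0, -0.0, -0.119], [-0.0, -0.0, -0.12], [-0.0, -0.0, -0.119], [-0.0, -0.0, -0.138], [-0.0, -0.0, -0.139]]
gripper [-1, -1, -1, -1, -1, -1, -1, -1, -1, -1]
translation [[-0.001, -0.0438, -0.0023], [0.005, -0.0436, -0.0023], [0.011, -0.0424, -0.0023], [0.0168, -0.0405, -0.0023], [0.0222, -0.0378, -0.0023], [0.0272, -0.0344, -0.0023], [0.0317, -0.0303, -0.0023], [0.0356, -0.0256, -0.0023], [0.0388, -0.0205, -0.0023], [0.0412, -0.015, -0.0023]]
turn [[-0.0, -0.0, -0.138], [-0.0, -0.0, -0.139], [-0.0, -0.0, -0.138], [0.0, -0.0, -0.139], [0.0, -0.0, -0.138], [0.0, -0.0, -0.139], [0.0, -0.0, -0.138], [0.0, -0.0, -0.139], [0.0, -0.0, -0.138], [0.0, -0.0, -0.139]]
gripper [-1, -1, -1, -1, -1, -1, -1, -1, -1, -1]
translation [[0.0428, -0.0091, -0.0024]]
turn [[0.0, -0.0, -0.138]]
gripper [-1]
end [0.4199618  0.2699749  0.36001646] 1.49998896394061
```

Call:
carry_out(
  translation=[
    [-0.014,-0.038,-0.013],
    [-0.009,-0.04,-0.013],
    [-0.004,-0.041,-0.013],
    [0.001,-0.041,-0.013],
    [0.005,-0.04,-0.013],
    [0.01,-0.039,-0.013],
    [0.015,-0.038,-0.013],
    [0.019,-0.036,-0.013],
    [-0.013,-0.042,-0.002],
    [-0.007,-0.043,-0.002],
  ],
  turn=[
    [0,0,-0.12],
    [0,0,-0.12],
    [0,0,-0.12],
    [0,0,-0.12],
    [0,0,-0.12],
    [0,0,-0.12],
    [0,0,-0.12],
    [0,0,-0.12],
    [0,0,-0.138],
    [0,0,-0.138],
  ],
  gripper=[-1,-1,-1,-1,-1,-1,-1,-1,-1,-1],
)

```text
time: 1.5
tool_pos: [0.4196, -0.211, 0.3345]
tool_rot: [-3.141, 0.0, -0.016]
contact_force: [0.5, 0.5, 0.3]
opening: 0.0918
```

Call:
carry_out(
  translation=[
    [-0.001,-0.044,-0.002],
    [0.005,-0.044,-0.002],
    [0.011,-0.042,-0.002],
    [0.017,-0.041,-0.002],
    [0.022,-0.038,-0.002],
    [0.027,-0.034,-0.002],
    [0.032,-0.03,-0.002],
    [0.036,-0.026,-0.002],
    [0.039,-0.021,-0.002],
    [0.041,-0.015,-0.002],
  ],
  turn=[
    [0,0,-0.138],
    [0,0,-0.138],
    [0,0,-0.138],
    [0,0,-0.138],
    [0,0,-0.138],
    [0,0,-0.138],
    [0,0,-0.138],
    [0,0,-0.138],
    [0,0,-0.138],
    [0,0,-0.138],
  ],
  gripper=[-1,-1,-1,-1,-1,-1,-1,-1,-1,-1],
)

```text
time: 2.5
tool_pos: [0.4188, 0.2291, 0.355]
tool_rot: [3.141, -0.0, 1.364]
contact_force: [1.3, -0.2, -0.5]
opening: 0.0918
```

Run:
```python
from h import *
s=robot.observe(); print(s['time'],s['tool_pos'],s['tool_rot'],s['qpos'])
p=read_camera('wrist'); save(p,'w1'); print(np.round(p['world_from_camera'],3).tolist())
for n in ['tote_loaded','tote_empty','shallow_tray']:
    for r in nets.regions_of(p,n): print(n,r['score'],r['pixel'],np.round(to_plane(p,[r['pixel']],.05)[0],3))
```

```text
2.5 [0.41881637 0.22908807 0.35498555] [ 3.14094667e+00 -1.63325056e-04  1.36395382e+00] [ 3.39928809e-01  1.81913471e-01  1.39199431e+00 -1.96356400e-04
  1.56704815e+00 -1.02402428e+00]
[[0.206, 0.947, 0.248, 0.353], [0.979, -0.199, -0.053, 0.243], [-0.001, 0.253, -0.967, 0.513], [0.0, 0.0, 0.0, 1.0]]
tote_loaded 0.72 [266.6, 201.6] [0.455 0.136 0.05 ]
tote_empty 0.76 [592.1, 149.9] [0.48  0.699 0.05 ]
tote_empty 0.58 [415.6, 171.1] [0.455 0.392 0.05 ]
shallow_tray 0.97 [367.8, 230.4] [0.542 0.297 0.05 ]
```

View pics/w1.png

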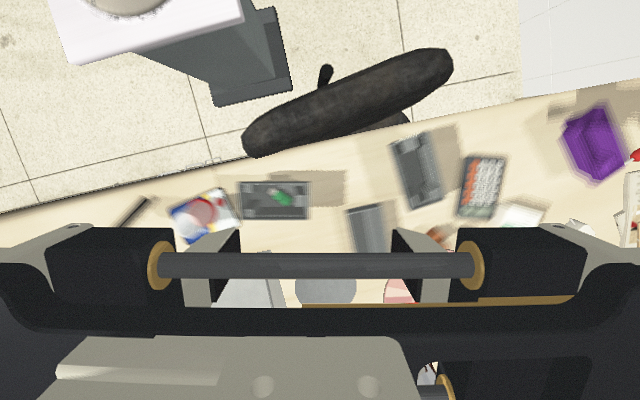

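Call:
carry_out(
  translation=[
    [0,0,0],
    [0,0,0],
    [0,0,0],
  ],
  turn=[
    [0,0,0],
    [0,0,0],
    [0,0,0],
  ],
  gripper=[-1,-1,-1],
)

```text
time: 3.0
tool_pos: [0.4195, 0.2262, 0.3548]
tool_rot: [3.141, 0.0, 1.356]
contact_force: [1.4, -0.5, 0.3]
opening: 0.0916
```

Run:
```python
from h import *
s=robot.observe(); print(s['time'],s['tool_pos'],s['tool_rot'])
p=read_camera('wrist'); save(p,'w2'); np.save('w2.npy',p,allow_pickle=True)
for n in ['tote_loaded','tote_empty']:
    for r in nets.regions_of(p,n):
        m=r['region']; c=max(cv2.findContours(m.astype(np.uint8),0,2)[0],key=len).reshape(-1,2)
        q=cv2.minAreaRect((to_plane(p,c,.052)[:,:2]*1000).astype(np.float32)); print(n,r['score'],r['pixel'],q)
    for r in nets.tip_of(p,n): print(' origin',r, to_plane(p,[r['pixel']],0)[0])
for r in nets.tip_of(p,'tote_empty_front'): print('front',r, np.round(to_plane(p,[r['pixel']],.052)[0],3))
im=p['img'][110:230,220:460]; save(p,'w2c',cv2.resize(im,(800,400),interpolation=cv2.INTER_CUBIC))
```

```text
3.0 [0.41948254 0.22615107 0.3548404 ] [3.14129149e+00 4.08189995e-05 1.35573799e+00]
tote_loaded 0.76 [269.5, 201.8] ((454.56683349609375, 142.37139892578125), (122.75235748291016, 68.51956176757812), 77.51118469238281)
 origin {'pixel': [274.1, 192.8], 'score': 0.74} [0.45183683 0.13910075 0.        ]
tote_empty 0.98 [594.2, 146.8] ((479.5137939453125, 693.111083984375), (141.0130157470703, 95.52955627441406), 23.88167381286621)
tote_empty 0.57 [416.5, 169.9] ((458.9612731933594, 389.77557373046875), (126.86568450927734, 71.83506774902344), 7.010529041290283)
 origin {'pixel': [407.9, 169.9], 'score': 0.8} [0.46245015 0.39114574 0.        ]
 origin {'pixel': [572.3, 147.0], 'score': 0.74} [0.48457972 0.70450728 0.        ]
front {'pixel': [609.0, 174.7], 'score': 0.95} [0.534 0.727 0.052]
front {'pixel': [409.1, 136.1], 'score': 0.55} [0.397 0.385 0.052]
```

View pics/w2c.png

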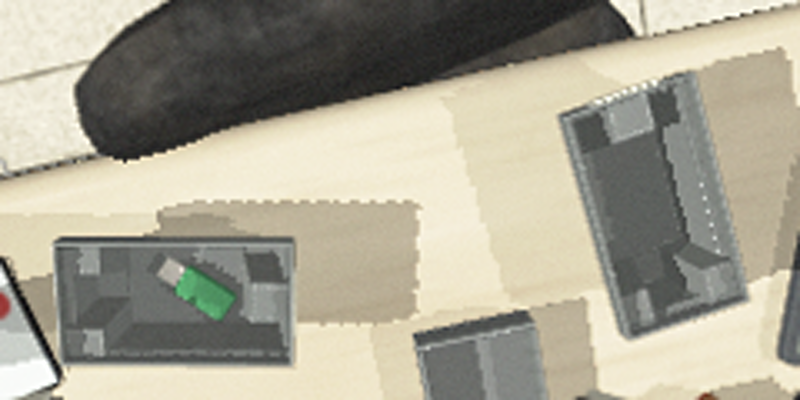

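Run:
```python
from h import *
p=np.load('w2.npy',allow_pickle=True).item()
for n,c in dict(empty=[(560,115),(690,72),(747,297),(632,338)],loaded=[(56,238),(294,238),(294,364),(60,364)]).items():
    c=np.array(c)/(800/240)+[219.65,109.65]; w=to_plane(p,c,.052)[:,:2]; print(n,w.mean(0),[round(float(np.linalg.norm(w[i]-w[i-1])),4) for i in range(4)])
    for a,b in ((0,1),(1,2),(3,2),(0,3)): d=w[b]-w[a]; print(round(float(np.degrees(np.arctan2(d[1],d[0]))),1),end=' ')
    print()
plan([(.459,.390,.12,1.70)],-1,step=.04)
```

```text
empty [0.45870486 0.39055054] [0.1216, 0.0654, 0.1192, 0.0619]
96.2 7.5 98.4 9.2 
loaded [0.45386916 0.14319273] [0.0666, 0.1197, 0.0663, 0.1219]
77.6 -12.7 77.7 -14.6 
translation [[0.021, 0.0005, 0.0293], [0.0209, 0.0014, 0.0293], [0.0208, 0.0023, 0.0294], [0.0207, 0.0032, 0.0293], [0.0206, 0.0041, 0.0294], [0.0204, 0.005, 0.0293], [0.0201, 0.0059, 0.0294], [0.0199, 0.0068, 0.0293]]
turn [[0.0, 0.0, -0.043], [0.0, 0.0, -0.043], [0.0, 0.0, -0.043], [0.0, 0.0, -0.043], [0.0, 0.0, -0.043], [0.0, 0.0, -0.043], [0.0, 0.0, -0.042], [0.0, 0.0, -0.043]]
gripper [-1, -1, -1, -1, -1, -1, -1, -1]
end [0.4590312  0.38998469 0.12002453] 1.7004612918119784
```

Call:
carry_out(
  translation=[
    [0.021,0.0005,0.029],
    [0.021,0.0015,0.029],
    [0.021,0.0025,0.029],
    [0.021,0.003,0.029],
    [0.021,0.004,0.029],
    [0.02,0.005,0.029],
    [0.02,0.006,0.029],
    [0.02,0.007,0.029],
    [0,0,0],
    [0,0,0],
  ],
  turn=[
    [0,0,-0.043],
    [0,0,-0.043],
    [0,0,-0.043],
    [0,0,-0.043],
    [0,0,-0.043],
    [0,0,-0.043],
    [0,0,-0.043],
    [0,0,-0.043],
    [0,0,0],
    [0,0,0],
  ],
  gripper=[-1,-1,-1,-1,-1,-1,-1,-1,-1,-1],
)

```text
time: 4.3
tool_pos: [0.4589, 0.3906, 0.1224]
tool_rot: [-3.14, 0.001, 1.702]
contact_force: [-0.1, -0.1, 0.5]
opening: 0.0917
```

Run:
```python
from h import *
s=robot.observe(); print(s['time'],s['tool_pos'],s['tool_rot'])
plan([(.459,.390,.026,1.707)],-1,step=.02)
p=read_camera('wrist'); save(p,'w3')
```

```text
4.3 [0.4588904  0.39061199 0.12237462] [-3.14026548e+00  1.00642856e-03  1.70190314e+00]
translation [[-0.0001, 0.0, 0.0193], [-0.0001, 0.0, 0.0193], [-0.0001, 0.0, 0.0193], [-0.0002, 0.0, 0.0192], [-0.0001, 0.0001, 0.0193]]
turn [[-0.001, 0.001, -0.001], [-0.0, 0.0, -0.001], [-0.0, 0.0, -0.001], [-0.0, 0.0, -0.001], [-0.0, 0.0, -0.001]]
gripper [-1, -1, -1, -1, -1]
end [0.45902137 0.39000442 0.02597472] 1.706902308568537
```

View pics/w3.png

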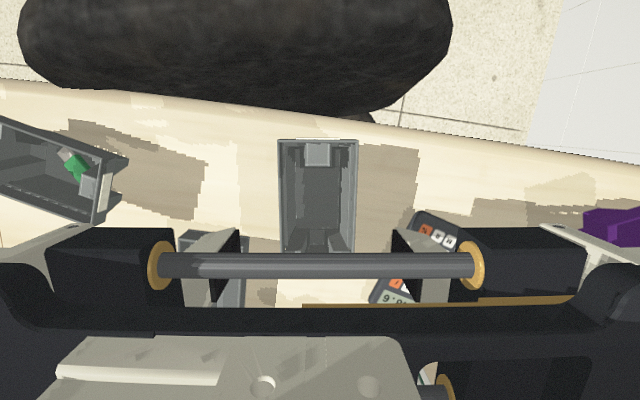

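Run:
```python
from h import *
p=read_camera('top')
c=np.array([(475,60),(528,57),(542,163),(485,167)])/(800/360)+[140,120]
print(np.round(to_plane(p,c,.026),3))
```

```text
[[0.63  0.323 0.026]
 [0.629 0.265 0.026]
 [0.509 0.263 0.026]
 [0.509 0.324 0.026]]
```

Call:
carry_out(
  translation=[
    [0,0,0.019],
    [0,0,0.019],
    [0,0,0.019],
    [-0.0005,0,0.019],
    [0,0,0.02],
    [0,0,0],
    [0,0,0],
    [0,0,0],
    [0,0,0],
    [0,0,0],
  ],
  turn=[
    [0,0,-0.001],
    [0,0,-0.001],
    [0,0,-0.001],
    [0,0,-0.001],
    [0,0,-0.001],
    [0,0,0],
    [0,0,0],
    [0,0,0],
    [0,0,0],
    [0,0,0],
  ],
  gripper=[-1,-1,-1,-1,-1,-1,1,1,1,1],
  squeeze=20,
)

```text
time: 5.4
tool_pos: [0.4598, 0.3907, 0.0278]
tool_rot: [3.14, -0.001, 1.707]
contact_force: [-0.6, -0.4, 4.0]
opening: 0.0658
```

Call:
carry_out(
  translation=[
    [0,0,0],
    [0,0,0],
    [0,0,0],
    [0,0,0],
  ],
  turn=[
    [0,0,0],
    [0,0,0],
    [0,0,0],
    [0,0,0],
  ],
  gripper=[1,1,1,1],
)

```text
time: 5.8
tool_pos: [0.4598, 0.3907, 0.0278]
tool_rot: [3.14, -0.001, 1.707]
contact_force: [-1.6, -0.4, 6.8]
opening: 0.0659
```

Run:
```python
from h import *
s=robot.observe(); print(s['time'],s['tool_pos'],s['tool_rot'],s['opening'])
x,y,z=s['tool_pos']; yw=1.707+np.radians(77.6-7.8)
print('target yaw',yw)
plan([(x,y,.13,s['tool_rot'][2]),(.43,.30,.17,2.3),(.4543,.1428,.17,yw)],1,step=.03,dyaw=.1)
```

```text
5.8 [0.45977936 0.39073274 0.02782055] [ 3.13991944e+00 -7.22507331e-04  1.70701836e+00] 0.06587295847532038
target yaw 2.925239817892042
translation [[0.0, 0.0, -0.0255], [-0.0, 0.0, -0.0256], [-0.0, 0.0, -0.0255], [-0.0, 0.0, -0.0256], [-0.0143, -0.007, -0.0067], [-0.0136, -0.0083, -0.0066], [-0.0127, -0.0097, -0.0067], [-0.0116, -0.0108, -0.0066], [-0.0105, -0.012, -0.0067], [-0.0093, -0.0129, -0.0066]]
turn [[0.002, -0.001, -0.0], [-0.0, 0.0, -0.0], [-0.0, 0.0, -0.0], [-0.0, 0.0, -0.0], [-0.0, 0.0, -0.099], [-0.0, 0.0, -0.099], [-0.0, 0.0, -0.099], [-0.0, 0.0, -0.099], [-0.0, 0.0, -0.098], [-0.0, 0.0, -0.099]]
gripper [1, 1, 1, 1, 1, 1, 1, 1, 1, 1]
translation [[-0.0191, -0.0124, 0.0], [-0.0179, -0.014, 0.0], [-0.0166, -0.0155, 0.0], [-0.0151, -0.017, 0.0], [-0.0135, -0.0182, 0.0], [-0.0118, -0.0194, 0.0], [-0.0101, -0.0204, 0.0]]
turn [[-0.0, 0.0, -0.089], [-0.0, -0.0, -0.089], [-0.0, -0.0, -0.089], [-0.0, -0.0, -0.09], [-0.0, -0.0, -0.089], [-0.0, -0.0, -0.09], [-0.0, -0.0, -0.089]]
gripper [1, 1, 1, 1, 1, 1, 1]
end [0.45431319 0.1427672  0.17000124] 2.9250175998630654
```

Call:
carry_out(
  translation=[
    [0,0,-0.025],
    [0,0,-0.026],
    [0,0,-0.026],
    [0,0,-0.026],
    [-0.014,-0.007,-0.007],
    [-0.014,-0.008,-0.007],
    [-0.013,-0.01,-0.007],
    [-0.012,-0.011,-0.007],
    [-0.01,-0.012,-0.007],
    [-0.009,-0.013,-0.006],
  ],
  turn=[
    [0,0,0],
    [0,0,0],
    [0,0,0],
    [0,0,0],
    [0,0,-0.099],
    [0,0,-0.099],
    [0,0,-0.099],
    [0,0,-0.099],
    [0,0,-0.099],
    [0,0,-0.099],
  ],
  gripper=[1,1,1,1,1,1,1,1,1,1],
)

```text
time: 6.8
tool_pos: [0.4287, 0.2987, 0.171]
tool_rot: [-3.141, 0.0, 2.305]
contact_force: [-0.3, -1.0, 0.1]
opening: 0.0656
```

Call:
carry_out(
  translation=[
    [-0.019,-0.012,0],
    [-0.018,-0.014,0],
    [-0.017,-0.016,0],
    [-0.015,-0.017,0],
    [-0.014,-0.018,0],
    [-0.012,-0.019,0],
    [-0.01,-0.02,0],
    [0,0,0],
    [0,0,0],
    [0,0,0],
  ],
  turn=[
    [0,0,-0.089],
    [0,0,-0.089],
    [0,0,-0.089],
    [0,0,-0.09],
    [0,0,-0.089],
    [0,0,-0.09],
    [0,0,-0.089],
    [0,0,0],
    [0,0,0],
    [0,0,0],
  ],
  gripper=[1,1,1,1,1,1,1,1,1,1],
)

```text
time: 7.8
tool_pos: [0.4545, 0.1431, 0.1707]
tool_rot: [3.141, -0.0, 2.925]
contact_force: [-0.4, -0.7, 0.5]
opening: 0.0657
```

Run:
```python
from h import *
s=robot.observe(); print(s['time'],s['tool_pos'],s['tool_rot'],s['opening'],s['qpos'])
plan([(.4543,.1428,.085,2.925)],1,step=.02)
ims=[]
for c,(u,v) in (('top',(440,205)),('scene',(430,215))):
    p=read_camera(c); ims.append(cv2.resize(p['img'][v-60:v+60,u-80:u+80],(400,300),interpolation=cv2.INTER_CUBIC))
w=read_camera('wrist'); 
save(p,'c4',np.vstack([np.hstack(ims),cv2.resize(w['img'][100:212,170:470],(800,300))]))
```

```text
7.8 [0.45452006 0.14313675 0.17066537] [ 3.14140623e+00 -2.19306677e-04  2.92517794e+00] 0.06569781950891769 [ 1.43894256e-01  3.10897031e-01  1.73847101e+00  2.83621221e-04
  1.09236412e+00 -2.78141426e+00]
translation [[0.0, -0.0001, 0.0171], [0.0, -0.0001, 0.0171], [0.0, -0.0001, 0.0172], [0.0001, -0.0, 0.0171], [0.0, -0.0001, 0.0172]]
turn [[0.0, -0.0, 0.0], [0.0, -0.0, 0.0], [0.0, -0.0, 0.0], [0.0, -0.0, 0.0], [0.0, -0.0, 0.0]]
gripper [1, 1, 1, 1, 1]
end [0.45432157 0.14278719 0.08496532] 2.925177942179534
```

View pics/c4.png

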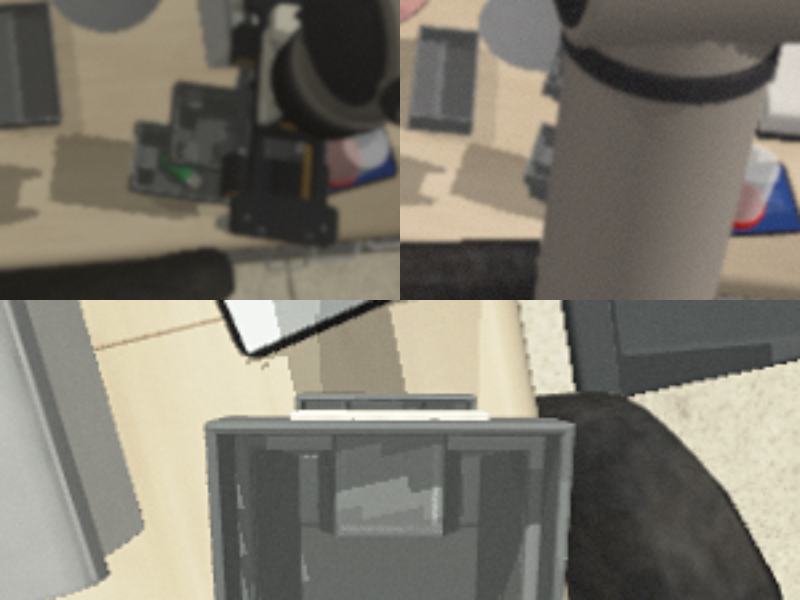

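Call:
carry_out(
  translation=[
    [0,0,0.017],
    [0,0,0.017],
    [0,0,0.017],
    [0,0,0.017],
    [0,0,0.017],
    [0,0,0],
    [0,0,0],
  ],
  turn=[
    [0,0,0],
    [0,0,0],
    [0,0,0],
    [0,0,0],
    [0,0,0],
    [0,0,0],
    [0,0,0],
  ],
  gripper=[1,1,1,1,1,1,1],
)

```text
time: 8.65
tool_pos: [0.4547, 0.1428, 0.0859]
tool_rot: [-3.141, -0.0, 2.926]
contact_force: [0.2, 0.2, -0.7]
opening: 0.0658
```

Call:
carry_out(
  translation=[
    [0,0,0.003],
    [0,0,0.003],
    [0,0,0.003],
    [0,0,0.002],
    [0,0,0],
    [0,0,0],
  ],
  turn=[
    [0,0,0],
    [0,0,0],
    [0,0,0],
    [0,0,0],
    [0,0,0],
    [0,0,0],
  ],
  gripper=[1,1,1,1,1,1],
)

```text
time: 9.25
tool_pos: [0.4547, 0.1425, 0.0747]
tool_rot: [-3.142, -0.0, 2.926]
contact_force: [-0.9, 0.1, -0.7]
opening: 0.0659
```

Call:
carry_out(
  translation=[
    [0,0,0.001],
    [0,0,0.001],
    [0,0,0.001],
    [0,0,0],
    [0,0,0],
  ],
  turn=[
    [0,0,0],
    [0,0,0],
    [0,0,0],
    [0,0,0],
    [0,0,0],
  ],
  gripper=[1,1,1,1,1],
)

```text
time: 9.75
tool_pos: [0.4548, 0.1424, 0.0718]
tool_rot: [-3.142, 0.0, 2.926]
contact_force: [-1.1, -0.9, 1.0]
opening: 0.066
```

Call:
carry_out(
  translation=[
    [0,0,0.001],
    [0,0,0],
    [0,0,0],
  ],
  turn=[
    [0,0,0],
    [0,0,0],
    [0,0,0],
  ],
  gripper=[1,1,1],
)

```text
time: 10.05
tool_pos: [0.4548, 0.1425, 0.0718]
tool_rot: [3.142, 0.001, 2.926]
contact_force: [-3.5, -1.5, 12.2]
opening: 0.0658
```

Contact at the expected 44 mm height (TCP 71.8 − 27.8). Release and rise.

Call:
carry_out(
  translation=[
    [0,0,0],
    [0,0,0],
    [0,0,0],
    [0,0,0],
    [0,0,0],
    [0,0,0],
    [0,0,0],
  ],
  turn=[
    [0,0,0],
    [0,0,0],
    [0,0,0],
    [0,0,0],
    [0,0,0],
    [0,0,0],
    [0,0,0],
  ],
  gripper=[-1,-1,-1,-1,-1,-1,-1],
)

```text
time: 10.75
tool_pos: [0.4547, 0.1425, 0.0706]
tool_rot: [-3.142, -0.0, 2.926]
contact_force: [0.4, 0.7, 0.4]
opening: 0.0917
```

Call:
carry_out(
  translation=[
    [0,0,-0.01],
    [0,0,-0.02],
    [0,0,-0.03],
    [0,0,-0.03],
    [0,0,-0.03],
    [0,0,-0.03],
    [0,0,-0.03],
    [0,0,0],
    [0,0,0],
    [0,0,0],
  ],
  turn=[
    [0,0,0],
    [0,0,0],
    [0,0,0],
    [0,0,0],
    [0,0,0],
    [0,0,0],
    [0,0,0],
    [0,0,0],
    [0,0,0],
    [0,0,0],
  ],
  gripper=[-1,-1,-1,-1,-1,-1,-1,-1,-1,-1],
)

```text
time: 11.75
tool_pos: [0.454, 0.1424, 0.25]
tool_rot: [-3.141, -0.002, 2.926]
contact_force: [0.2, -0.3, 0.3]
opening: 0.0915
```

Run:
```python
from h import *
s=robot.observe(); print(s['time'],s['tool_pos'],s['opening'])
ims=[]
for c,(u,v) in (('top',(440,205)),('scene',(430,215))):
    p=read_camera(c); ims.append(cv2.resize(p['img'][v-60:v+60,u-80:u+80],(400,300),interpolation=cv2.INTER_CUBIC))
w=read_camera('wrist'); np.save('w5.npy',w,allow_pickle=True)
d=np.array([np.cos(np.radians(77.6)),np.sin(np.radians(77.6))]); n=np.array([-d[1],d[0]]); im=w['img'].copy()
for z,col in ((.052,(255,0,0)),(.096,(0,255,0))):
    q=[np.r_[np.array([.4543,.1428])+a*.061*d+b*.033*n,z] for a,b in ((1,1),(1,-1),(-1,-1),(-1,1))]
    print(proj(w,q).round(0).tolist()); cv2.polylines(im,[np.int32(proj(w,q))],True,col,1)
save(p,'c5',np.vstack([np.hstack(ims),cv2.resize(im[60:240,80:560],(800,300))]))
```

```text
11.75 [0.45403704 0.14238394 0.24996204] 0.09153869359216191
[[339.0, 228.0], [290.0, 228.0], [288.0, 135.0], [342.0, 135.0]]
[[343.0, 240.0], [287.0, 240.0], [285.0, 136.0], [345.0, 136.0]]
```

View pics/c5.png

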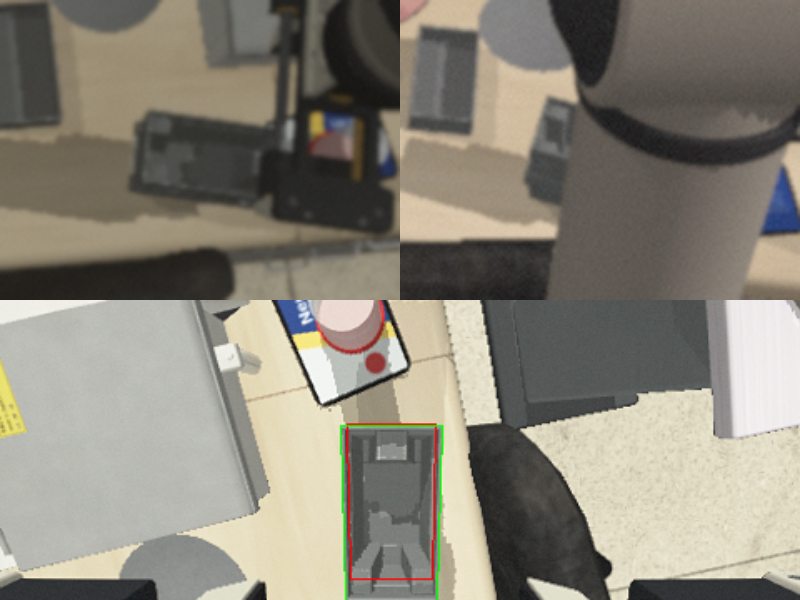

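```bash
python3 -c "
from cell import robot
print(robot.hand_in())"
```

```text
the job is handed in; nothing more can be done
None
```

The empty grey tote is stacked on the loaded tote, with its front over the other's rear. The job was handed in at about 12 s of the 38 s allowed.

**What I did**
- **Orientation:** I took it from the saddles, one mid-front and two rear corners, and from the white label cards. I left the purple look-alike alone.
- **Grasp and placing:** I gripped the tote across the collar (65.9 mm opening) and turned it about 70°. I lowered it until it touched, opened the gripper there and rose to 0.25 m.

**Last checks**
- **Height:** first contact came at a tool height of 71.8 mm against 27.8 mm at the grasp. That puts the underside 44 mm up, so it is on the saddles and not nested.
- **Position:** after release, the outline I predicted for the rim at 96 mm, centred on the loaded tote, fell on the tote's rim in the wrist picture. It looks level and aligned.
- **Bystander:** the tray sat in the same place in the overhead and scene crops before and after placing.
- **Loaded tote:** its position afterwards was judged only by eye in the overhead crop, since it is now mostly covered. The arm also hid part of the scene view. The highest contact force I read was about 12 N.

No check failed or disagreed.

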